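# Swing the magnifier over the fossil and hold the cam stage at full lift

### The arm

A 7-joint arm with a two-finger parallel gripper is mounted at the origin on the work surface. World frame = base frame: x ahead of the robot, y to its left, z up, the work surface at z = 0. Lengths are in m, angles in degrees, forces in N, time in s.
With the tool pointing down it reaches from about 0.425 to 0.875 m from the base axis. Payload 4.7 kg.
Tool frame: the origin (TCP) lies at the very end of the fingers, on their centre line; the grasp point (between the pads) lies 19 mm behind it; z points along the fingers, y is the line along which they close (so a half turn about z gives the same grasp; the last joint's range is limited). The gripper opens to 87 mm and grips with 3 to 60 N. Pads are 19 mm wide; open, the fingers measure 117 mm over their backs; the gripper's body (75 mm by 190 mm) begins 51 mm behind the grasp point.
Start: joints at [-74.364, 18.392, -4.016, 83.108, 1.295, 78.541, -3.26], TCP at [0.166, 0.628, 0.223] pointing down, gripper open.
Joint ranges: [-163.93, 163.93], [-17.29, 119.83], [-79.2, 71.16], [3.27, 140.29], [-89.18, 269.18], [5.43, 117.66], [-154.24, 154.24]. Speed limits (degrees/s): [147.25, 147.25, 180, 180, 180, 180, 180].

### API

Orientations are given as [roll, pitch, yaw] about the fixed x, y, z axes, in that order (R = Rz(yaw) Ry(pitch) Rx(roll)).
In Python, from cell import get_obs, eyes, env gives the robot as it stands.
- The arm moves only by the tool servo_tool, never from a script. Its argument "series" is a list that holds one entry, the list of rows, each a list of 7 numbers: the shift along the tool's x, y, z in units of 300 mm (1.0 is 300 mm), then the turn, a rotation vector about the tool's x, y, z in units of pi rad (1.0 is pi rad), then the opening, from 0 (shut) to 1 (fully open). In form: [[[tx, ty, tz, wx, wy, wz, gripper], ...]]. A call has 1 to 12 rows; each row is the pose to reach, as a shift and turn from the pose commanded when the call began, along the tool's axes at that moment, turning the shorter way round; what a row does not reach only later rows make up. A row lasts 1/12 s, in which the tool goes at most 41.7 mm and 7.16 degrees, less where a joint would pass 70% of its speed; a pose out of reach is approached as far as the arm can. A call with a number of a shift or a turn outside -1 to 1 is refused whole. A call with a gripper value outside its range is refused whole. The fingers move at their own pace and stop on an object; "grip_force" is the grip in N (left out, the last holds). Time passes only in rows, so rows that repeat a pose let the fingers close. It gives the time, the measured TCP pose, the force, the opening and the grip force at its end, in the units of the state.
- get_obs(): the state, without advancing time (a new reading comes with each control period).
- eyes.read_camera(name): name is "scene" or "top" or "wrist"; returns a dict with "frame" (384x512x3 uint8, red, green, blue), "depth" (384x512 float32, m along the optical axis (not along the pixel's ray), 0 where there is no reading), "fx", "fy", "cx", "cy" (pixels), "origin" and "rotation" of the camera in the world; the wrist camera has in their place "mount" (4x4, takes a point from camera to tool coordinates, whose origin is the TCP and whose axes are the flange's). Camera axes: x right, y down, z forward; pixel columns grow to the right and rows downward; lengths in m; the calibration is good to about 2 mm. The wrist camera is an equidistant fisheye: a pixel r from the principal point sees the ray r / f radians off the axis. A picture is of the moment at which its call begins: read the wrist's pose just before it.
- env.sign_off(): hands the job in; it is judged then, once.
The state is a dict: "time_s": time; "qpos": joint angles; "joint_velocities": joint speeds; "effort": joint torques, N m; "tool_pos": TCP position; "tool_rot": TCP orientation; "force": force on the tool from outside, world axes, zero at the start; "wrist_torque": the same for the moment, N m; "grip_width": finger opening in m; "grasp_force": force on a finger pad.
Only numpy, scipy, OpenCV 4.12 (cv2) and the standard library are available. Lean on these libraries where they do the work, as an engineer would, in place of code of your own. Each camera call takes 0.05 s, during which the arm holds its last target. There are 200 camera calls.

### The job

Swing the magnifier on its hinged arm over the specimen stand so that the lens is centred above the fossil. Then turn the stand's cam lever by its black grip until the platform is at its highest, which is with the lever standing straight upright, and hold it there for viewing: the lever springs back if let go, so finish while still holding the grip. Leave everything else on the bench where it stands.

Things in the scene. Friction and masses are not known exactly. Their poses are not given: they have to be found in the camera images.
- stand: fixed specimen stand, white base 130 x 120 x 12 mm with a dark platform 110 x 136 x 8 mm above. Origin at the centre of its underside on the bench; x, y level along the 130 and 120 mm sides, z up. The cam lever's shaft runs along y, 55 mm above the origin. The lever is outside on the -y side (flat steel arm 8 mm thick, 73 to 81 mm from the origin in -y)
- cam_lever (a joint): cam lever angle, rad: 0 level, pointing to the stand's -x (robot side); grows as it is raised; at 1.571 it stands straight up and the platform is highest (16 mm above its level at 0); beyond that the platform sinks again; stop at 2.2. Starts low, below 0.35. A spring pulls it back down: raising takes about 4 N at the grip at first, 9 N at the top, where holding takes 4.5 N
- lever_grip (a point): black round grip of the cam lever, 16 mm diameter, 78 mm long, always parallel to the stand's y. Origin: where to take hold, 100 mm from the shaft along the lever: at (-100 cos a, -125, 55 + 100 sin a) mm in the stand's frame for lever angle a. The grip reaches 43 mm from there in +y (the last 8 mm in the steel arm's boss) and 35 mm in -y; free space round it
- specimen (a point): top of the fossil, a reddish-brown mound 48 mm across and 13 mm high, clipped to the centre of the platform; about 98 mm above the bench with the lever level, 114 mm with it upright. It is always straight above the stand's origin
- lens_centre (a point): centre of the magnifier's round lens (black ring 95 mm over all, 11 mm thick), 150 mm above the bench, 163 mm level from the hinge axis. It can be brought to within 6 mm of the point above the fossil
- lens_knob (a point): centre of the upright steel knob on the magnifier's arm, 182 mm above the bench and 95 mm from the hinge axis on the straight level line from hinge to lens; knob 16 mm diameter, its top 204 mm above the bench; the arm under it is 12 mm wide, its top 156 mm above the bench
- lens_hinge (a point): the vertical hinge axis of the magnifier's arm, 150 mm above the bench, on top of a fixed post. The arm turns level about it, stays where it is left, and takes about 1.3 N at the knob to move; it swings freely between its start and the fossil
- dish: bystander: low glass dish, 84 mm across, 14 mm high; origin at its underside
- beaker: bystander: glass beaker, 64 mm across, 85 mm high; origin at its underside
- slide_box: bystander: pale slide box, 60 x 90 x 28 mm; origin at its underside
- weight: bystander: brass balance weight, 28 mm across, 43 mm high; origin at its underside
- brush: bystander: small brush with a wooden handle, 170 mm long, lying on the bench
- bottle: bystander: white bottle with a cap, 64 mm across, 150 mm high; origin at its underside
- jar: bystander: amber glass jar, 70 mm across, 90 mm high; origin at its underside

How it is judged (in metres and radians):
On the way, in this order (a step that is already met when the one before it is completed fails the run):
1. the lens is over the fossil, with the lever still low (horizontal distance between lens_centre and specimen below 0.016 m and value of joint cam_lever below 0.8 rad), for 0.2 s.
2. the lever is held upright by the fingers, the platform at its highest (horizontal distance between lens_centre and specimen below 0.016 m and value of joint cam_lever between 1.42 and 1.72 rad and velocity of joint cam_lever between -0.15 and 0.15 rad/s and contact force between the fingers and cam_lever above 1.5 N), for 0.3 s.
At the end, for the whole second after the job is handed in: The lens centre is within 16 mm (seen from above) of the fossil's centre; the cam lever stands within 0.15 rad (about 8 degrees) of upright, so the platform is within 0.2 mm of its highest, at rest, and the fingers still hold or press the lever with more than 1.5 N (all of step 2); the arm keeps its last pose, push and grip.
It fails at once if a loose bystander is shifted by more than 30 mm (distance of any of dish, beaker, slide_box, weight, brush, bottle, jar from where it was at the start of the episode above 0.03 m).
It also fails if it takes over 64 s, if anything falls off the work surface, if the arm or the gripper's body presses on something with over 40 N, if the wrist force passes 120 N, or if a joint passes its speed limit or range.

## Working session

There is one attempt and no reset: what is moved stays moved. The work goes in short steps, Python scripts to look and compute and a tool call to move; the robot and the scene stay as the last step left them, time stands still between calls to the robot, and variables do not carry over. Pictures are saved under pics/ and viewed, at most 10 in all, crops included, and the job is handed in when it is done.

Besides the shell and the picture viewer there is one more tool, called as name(argument=value, ...) on one line, values as JSON. servo_tool: Moves the arm, as the interface text tells. Shifts and turns lie within -1 to 1; 1 stands for 300 mm of shift or pi rad of turn. Its arguments: {"type":"object","properties":{"series":{"type":"array"},"grip_force":{"type":"number"}},"required":["series"]}

```bash
mkdir -p pics
python3 - <<'E'
from cell import get_obs, eyes, env
import cv2,numpy as np
o=get_obs(); print({k:np.round(v,3).tolist() for k,v in o.items()})
ims=[]
for n in("scene","top"):
    c=eyes.read_camera(n); np.savez(n,**c); ims.append(c["frame"]); print(n,c["fx"],c["cx"],c["cy"],c["origin"],c["rotation"])
    cv2.imwrite(f"pics/{n}0.png",cv2.resize(c["frame"][:,:,::-1],(800,600)))
E
```

```text
{'time_s': 0.0, 'qpos': [-74.363, 18.438, -4.015, 83.176, 1.296, 78.54, -3.262], 'joint_velocities': [0.034, -0.074, 0.01, 0.137, 0.001, 0.073, -0.048], 'effort': [-0.0, -49.127, -0.404, -31.254, -0.064, 0.043, 0.0], 'tool_pos': [0.166, 0.628, 0.221], 'tool_rot': [-179.891, 0.007, 165.17], 'force': [0.393, -0.166, 0.215], 'wrist_torque': [-0.001, 0.014, -0.009], 'grasp_force': 0.0, 'grip_width': 0.087}
scene 367.7247311987318 254.2720798960983 189.82171110631467 [ 1.03560477 -0.6666557   0.83377364] [-132.94326934   -0.40514816   33.97993753]
top 358.9345789291154 258.24844314508823 190.44189259207388 [ 0.50789832 -0.02556614  1.15198452] [-174.70315505    0.93504895  -91.3592555 ]
```

View pics/scene0.png

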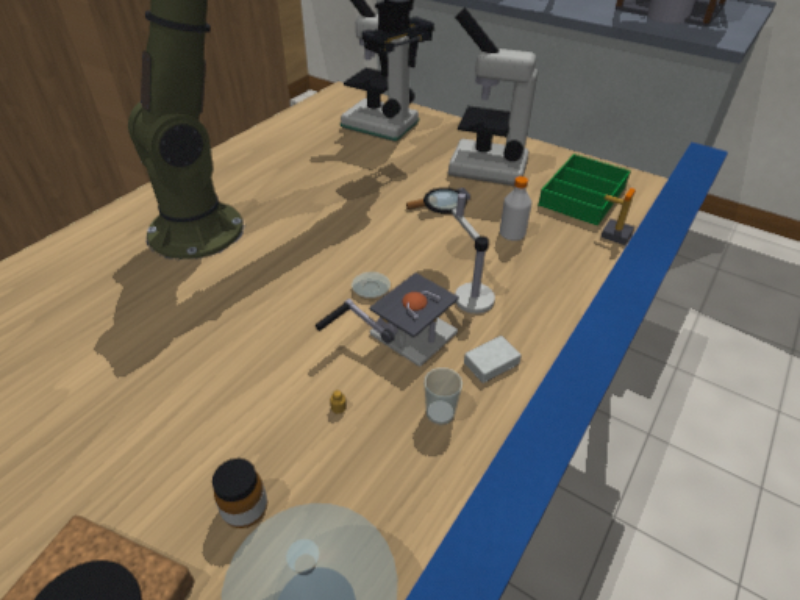

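View pics/top0.png

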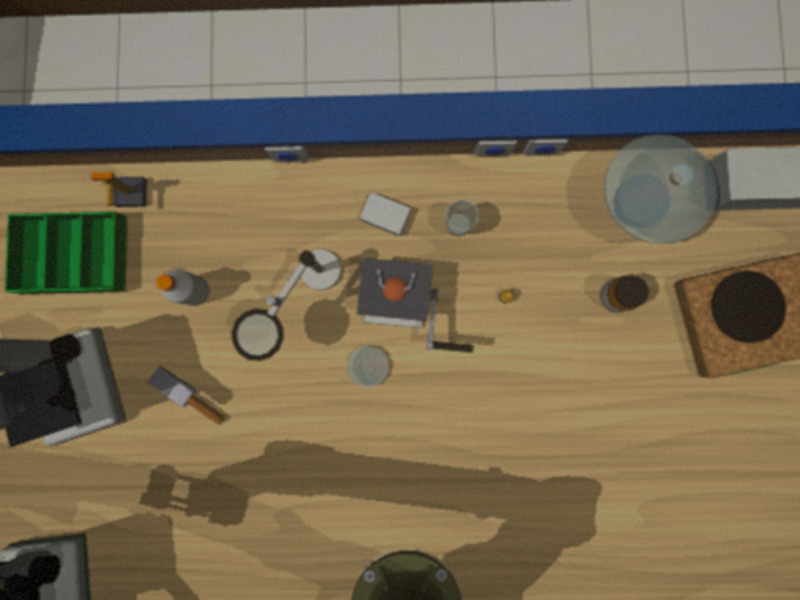

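Scene picture: stand with red fossil at (415,300), lever grip at (335,315), magnifier lens (445,200), knob (461,200), hinge (481,243). Top picture: fossil (394,289), lens (258,334), knob (273,302), hinge (~308,260), grip (432–472,346).

```bash
cat > h.py <<'E'
import numpy as np,cv2
from scipy.spatial.transform import Rotation as Ro
def load(n): return dict(np.load(n+".npz"))
def RR(c): return Ro.from_euler("xyz",c["rotation"],degrees=True).as_matrix() if np.size(c["rotation"])==3 else c["rotation"]
def ray(c,u,v): return RR(c)@np.array([(u-c["cx"])/c["fx"],(v-c["cy"])/c["fy"],1.])
def plane(c,u,v,z):
    d=ray(c,u,v); return c["origin"]+d*(z-c["origin"][2])/d[2]
def cloud(c):
    v,u=np.mgrid[:384,:512]; d=c["depth"]
    p=np.stack([(u-c["cx"])/c["fx"]*d,(v-c["cy"])/c["fy"]*d,d],-1); return p@RR(c).T+c["origin"]
E
python3 - <<'E'
from h import *
for n in("top","scene"):
    c=load(n); P=cloud(c); hsv=cv2.cvtColor(c["frame"],cv2.COLOR_RGB2HSV); H,S,V=cv2.split(hsv); h=P[...,2]
    ok=(c["depth"]>0)
    reg=ok&(abs(P[...,0]-.6)<.25)&(P[...,1]>-.25)&(P[...,1]<.4)
    # bench check
    print(n,"bench z",np.median(h[ok&(abs(P[...,0]-.4)<.1)&(abs(P[...,1]+.1)<.05)]))
    m=reg&((H<8)|(H>172))&(S>150)&(V>80)&(h>.06)
    k,l,s,cen=cv2.connectedComponentsWithStats(m.astype(np.uint8)); i=1+np.argmax(s[1:,4]); q=P[l==i]
    print("fossil",s[i],cen[i],"plane",plane(c,*cen[i],.095),"pts",np.median(q,0),q[:,2].max())
    m=reg&(V<75)&(S<110)&(h>.02)
    k,l,s,cen=cv2.connectedComponentsWithStats(m.astype(np.uint8))
    for i in range(1,k):
        if s[i,4]>25: q=P[l==i]; print("dark",s[i],cen[i].round(1),np.median(q,0).round(3),q.min(0).round(3),q.max(0).round(3))
    m=reg&(h>.19)&(h<.22); print("knob",m.sum(),np.median(P[m],0).round(3))
    m=reg&(h>.135)&(h<.175); k,l,s,cen=cv2.connectedComponentsWithStats(m.astype(np.uint8))
    for i in range(1,k):
        if s[i,4]>15: q=P[l==i]; print("h150",s[i],np.median(q,0).round(3),q.min(0).round(3),q.max(0).round(3))
c=load("top")
f=lambda u,v,z:plane(c,u*.64,v*.64,z).round(3)
print("lens",f(258,334,.15),"knob",f(273,301,.204),"hinge",f(308,259,.16),"grip",f(432,345,.08),f(472,347,.08))
cr=c["frame"][130:250,130:320,::-1]; cv2.imwrite("pics/crop1.png",cv2.resize(cr,None,fx=4.2,fy=4.2,interpolation=cv2.INTER_CUBIC))
E
```

```text
top bench z 6.78554327527836e-05Traceback (most recent call last):
  File "<stdin>", line 9, in <module>
    return _wrapfunc(a, 'argmax', axis=axis, out=out, **kwds)
    return bound(*args, **kwds)
ValueError: attempt to get argmax of an empty sequence
```

```bash
cat > m.py <<'E'
from h import *
for n in("top","scene"):
    c=load(n); P=cloud(c); hsv=cv2.cvtColor(c["frame"],cv2.COLOR_RGB2HSV); H,S,V=cv2.split(hsv); h=P[...,2]
    ok=(c["depth"]>0)
    reg=ok&(abs(P[...,0]-.6)<.25)&(P[...,1]>-.25)&(P[...,1]<.4)
    m=reg&((H<12)|(H>172))&(S>140)&(V>80)&(h>.05)
    k,l,s,cen=cv2.connectedComponentsWithStats(m.astype(np.uint8))
    for i in range(1,k):
        if s[i,4]>15: q=P[l==i]; print(n,"red",s[i],cen[i].round(1),"plane",plane(c,*cen[i],.092).round(3),"pts",np.median(q,0).round(3),q.max(0).round(3),q.min(0).round(3))
    m=reg&(V<85)&(h>.02)
    k,l,s,cen=cv2.connectedComponentsWithStats(m.astype(np.uint8))
    for i in range(1,k):
        if s[i,4]>25: q=P[l==i]; print("dark",s[i],cen[i].round(1),np.median(q,0).round(3),q.min(0).round(3),q.max(0).round(3))
    m=reg&(h>.19)&(h<.22); print("knob",m.sum(),np.median(P[m],0).round(3))
    m=reg&(h>.135)&(h<.185); k,l,s,cen=cv2.connectedComponentsWithStats(m.astype(np.uint8))
    for i in range(1,k):
        if s[i,4]>15: q=P[l==i]; print("h150",s[i],np.median(q,0).round(3),q.min(0).round(3),q.max(0).round(3))
c=load("top")
f=lambda u,v,z:plane(c,u*.64,v*.64,z).round(3)
print("lens",f(258,334,.15),"knob",f(273,301,.204),"hinge",f(308,259,.16),"fossil",f(394,289,.092),"grip",f(432,345,.08),f(472,347,.08))
cr=c["frame"][130:250,130:320,::-1]; cv2.imwrite("pics/crop1.png",cv2.resize(cr,None,fx=4.2,fy=4.2,interpolation=cv2.INTER_CUBIC))
E
python3 m.py
```

```text
top red [245 178  15  15 164] [252.1 184.7] plane [0.624 0.007 0.092] pts [0.623 0.007 0.098] [0.644 0.028 0.106] [ 0.602 -0.013  0.09 ]
dark [192 161  16  13 108] [198.5 166.9] [0.674 0.158 0.159] [0.664 0.148 0.023] [0.688 0.173 0.164]
dark [ 229  165   52   41 1399] [253.3 184.8] [0.622 0.001 0.088] [ 0.563 -0.077  0.054] [0.686 0.077 0.098]
dark [121 176  12  17 141] [126.7 184.1] [0.639 0.393 0.061] [0.617 0.39  0.02 ] [0.662 0.4   0.097]
dark [148 198  33  33 280] [164.2 213.7] [0.542 0.252 0.155] [0.497 0.207 0.151] [0.586 0.297 0.161]
dark [277 218  26   7 114] [289.2 221.3] [ 0.514 -0.1    0.081] [ 0.504 -0.138  0.073] [ 0.524 -0.064  0.086]
knob 34 [0.598 0.212 0.204]
h150 [ 148  160   54   71 1136] [0.553 0.239 0.154] [0.497 0.147 0.143] [0.69  0.298 0.183]
scene red [258 187  15  11 122] [265.2 192.1] plane [0.627 0.007 0.092] pts [0.631 0.    0.099] [0.647 0.02  0.105] [ 0.607 -0.014  0.087]
dark [271 120  24  17 108] [280.8 128.4] [0.537 0.221 0.155] [0.5   0.206 0.146] [0.578 0.299 0.159]
dark [291 126   8  15  61] [294.7 132. ] [0.602 0.211 0.177] [0.578 0.205 0.149] [0.608 0.281 0.202]
dark [302 151  11  39 191] [306.2 167. ] [0.681 0.156 0.119] [0.668 0.148 0.02 ] [0.693 0.174 0.164]
dark [237 175  56  46 801] [258.8 198. ] [ 0.612 -0.024  0.088] [ 0.567 -0.078  0.02 ] [0.689 0.078 0.093]
dark [265 188  18  14  57] [274.6 193.5] [0.651 0.027 0.089] [ 0.629 -0.018  0.086] [0.667 0.042 0.093]
dark [202 194  28  18 125] [213.3 202. ] [ 0.518 -0.103  0.081] [ 0.504 -0.141  0.067] [ 0.547 -0.06   0.086]
knob 30 [0.602 0.211 0.201]
h150 [271 120  42  42 534] [0.562 0.219 0.155] [0.499 0.148 0.136] [0.693 0.299 0.185]
lens [0.542 0.251 0.15 ] knob [0.596 0.21  0.204] hinge [0.674 0.158 0.16 ] fossil [0.623 0.007 0.092] grip [ 0.516 -0.062  0.08 ] [ 0.51  -0.138  0.08 ]
```

View pics/crop1.png

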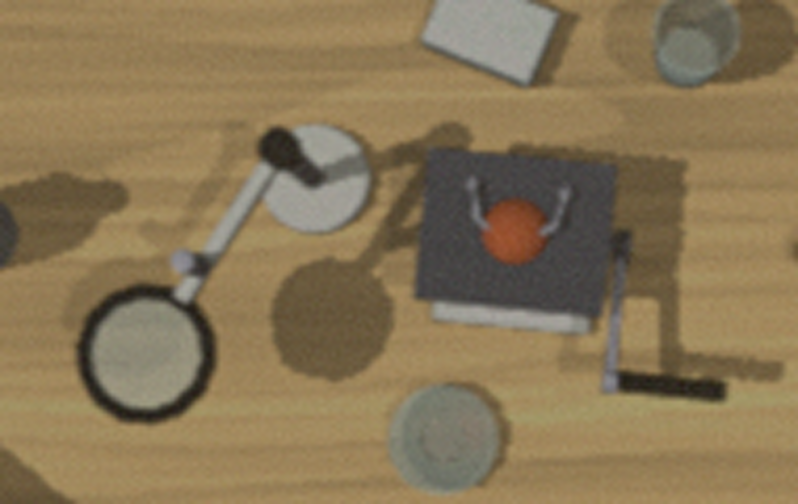

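Crop: lens centre (147,352), knob (182,262), hinge (280,148), fossil (515,232), grip (615–725,387). Measured hinge→lens 164 mm and hinge→knob 95 mm agree with the given sizes. Setting out.

servo_tool(series=[[[-0.888, -0.489, -0.117, 0, 0, 0.15, 1], [-0.888, -0.489, -0.117, 0, 0, 0.15, 1], [-0.888, -0.489, -0.117, 0, 0, 0.15, 1], [-0.888, -0.489, -0.117, 0, 0, 0.15, 1], [-0.888, -0.489, -0.117, 0, 0, 0.15, 1], [-0.888, -0.489, -0.117, 0, 0, 0.15, 1], [-0.888, -0.489, -0.117, 0, 0, 0.15, 1], [-0.888, -0.489, -0.117, 0, 0, 0.15, 1], [-0.888, -0.489, -0.117, 0, 0, 0.15, 1], [-0.888, -0.489, -0.117, 0, 0, 0.15, 1], [-0.888, -0.489, -0.117, 0, 0, 0.15, 1], [-0.888, -0.489, -0.117, 0, 0, 0.15, 1]]])

```text
time_s: 1.1
tool_pos: [0.3845, 0.4198, 0.2571]
tool_rot: [-179.9, -0.0, 138.4]
force: [0.0, -0.3, -0.2]
grip_width: 0.0869
grasp_force: 0.0
```

```bash
cat > p.py <<'E'
import sys
from h import *
from cell import get_obs
o=get_obs(); p=np.array(o["tool_pos"]); R=Ro.from_euler("xyz",o["tool_rot"],degrees=True)
print(round(o["time_s"],2),p.round(4),np.round(o["tool_rot"],1),"q",np.round(o["qpos"],1),"F",np.round(o["force"],1),o["grip_width"],o["grasp_force"])
def go(xyz,yaw=None):
    y0=o["tool_rot"][2]; t=R.inv().apply(np.array(xyz)-p)/.3
    w=0 if yaw is None else -((yaw-y0+180)%360-180)/180
    print(np.round(t,3),"wz",round(w,3))
E
python3 - <<'E'
from p import *
go((.598,.212,.25),120)
c=load("top");P=cloud(c);V=c["frame"].max(2)
m=(abs(P[...,2]-.088)<.008)&(abs(P[...,0]-.62)<.1)&(P[...,1]>-.07)&(P[...,1]<.1)
print("platform rect",cv2.minAreaRect(P[m][:,:2].astype(np.float32)*1000),P[m].mean(0))
m=(V<85)&(abs(P[...,0]-.514)<.02)&(P[...,1]<-.05)&(P[...,1]>-.16)&(P[...,2]>.06)
print("grip line",cv2.fitLine(P[m][:,:2].astype(np.float32),cv2.DIST_L2,0,.01,.01).ravel())
E
```

```text
1.1 [0.3845 0.4198 0.2571] [-179.9   -0.   138.4] q [-58.3   7.6   9.   92.3  -1.2  80.2  -0.8] F [ 0.  -0.3 -0.2] 0.08690717687056883 0.0
[-0.992 -0.045  0.023] wz 0.102
platform rect ((603.6746215820312, 0.09845733642578125), (154.09405517578125, 149.7195587158203), 82.69676971435547) [0.62291625 0.00565718 0.08840252]
grip line [ 0.12174059  0.99256194  0.5132906  -0.10024606]
```

servo_tool(series=[[[-0.992, -0.045, 0.023, 0, 0, 0.1, 1], [-0.992, -0.045, 0.023, 0, 0, 0.1, 1], [-0.992, -0.045, 0.023, 0, 0, 0.1, 1], [-0.992, -0.045, 0.023, 0, 0, 0.1, 1], [-0.992, -0.045, 0.023, 0, 0, 0.1, 1], [-0.992, -0.045, 0.023, 0, 0, 0.1, 1], [-0.992, -0.045, 0.023, 0, 0, 0.1, 1], [-0.992, -0.045, 0.023, 0, 0, 0.1, 1], [-0.992, -0.045, 0.023, 0, 0, 0.1, 1], [-0.992, -0.045, 0.023, 0, 0, 0.1, 1], [-0.992, -0.045, 0.023, 0, 0, 0.1, 1], [-0.992, -0.045, 0.023, 0, 0, 0.1, 1]]])

```text
time_s: 2.1
tool_pos: [0.5977, 0.2127, 0.2507]
tool_rot: [-180.0, -0.1, 120.4]
force: [-0.0, -0.0, -0.2]
grip_width: 0.087
grasp_force: 0.0
```

Run:
```python
from p import *
go((.598,.212,.175),120)
from cell import eyes
c=eyes.read_camera("wrist"); cv2.imwrite("pics/w1.png",c["frame"][:,:,::-1]); print(c["fx"],c["cx"],c["cy"],np.round(c["mount"],3))
# project expected knob top
q=R.inv().apply(np.array([.598,.212,.204])-p); M=np.linalg.inv(c["mount"]); x=M[:3,:3]@q+M[:3,3]
th=np.arctan2(np.hypot(x[0],x[1]),x[2]); r=c["fx"]*th/np.hypot(x[0],x[1]); print("knob px",c["cx"]+r*x[0],c["cy"]+r*x[1])
```

```text
2.1 [0.5977 0.2127 0.2507] [-1.800e+02 -1.000e-01  1.204e+02] q [-39.5  16.3  21.9  83.9  -6.2  81.   13. ] F [-0.  -0.  -0.2] 0.08701544179448586 0.0
[-0.003 -0.     0.252] wz 0.002
297.3186396354542 259.89619458259386 189.96566922627602 [[ 0.001 -0.96  -0.28   0.077]
 [ 1.     0.001 -0.    -0.   ]
 [ 0.001 -0.28   0.96  -0.162]
 [ 0.     0.     0.     1.   ]]
knob px 260.3597057840902 211.78434172891153
```

View pics/w1.png

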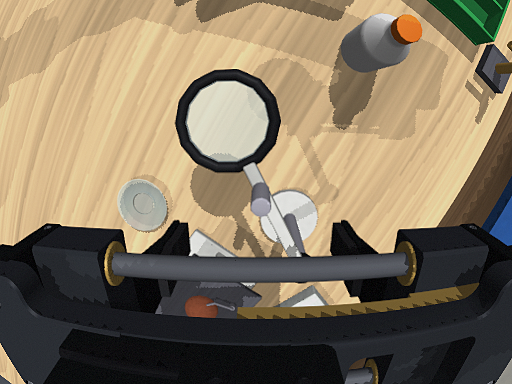

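Wrist picture: knob at (260,185–213) with its top where predicted (260,212), between the fingers. Descend and grip gently.

servo_tool(series=[[[0, 0, 0.13, 0, 0, 0, 1], [0, 0, 0.25, 0, 0, 0, 1], [0, 0, 0.25, 0, 0, 0, 1], [0, 0, 0.25, 0, 0, 0, 1], [0, 0, 0.25, 0, 0, 0, 0], [0, 0, 0.25, 0, 0, 0, 0], [0, 0, 0.25, 0, 0, 0, 0], [0, 0, 0.25, 0, 0, 0, 0], [0, 0, 0.25, 0, 0, 0, 0], [0, 0, 0.25, 0, 0, 0, 0], [0, 0, 0.25, 0, 0, 0, 0], [0, 0, 0.25, 0, 0, 0, 0]]], grip_force=8)

```text
time_s: 3.15
tool_pos: [0.5991, 0.2098, 0.1759]
tool_rot: [180.0, -0.0, 120.2]
force: [-0.6, 0.6, 0.3]
grip_width: 0.0418
grasp_force: 0.0
```

```bash
cat > arc.py <<'E'
from p import *
H=np.array([.676,.158])
k=p[:2]-H; a0=np.arctan2(k[1],k[0]); r=np.hypot(*k); f=np.array([.624,.006])-H; a1=np.arctan2(f[1],f[0])%(2*np.pi)
print(np.degrees([a0,a1]),r)
for i in range(1,25):
    a=a0+(a1-a0)*i/24; t=R.inv().apply(np.r_[H+r*np.array([np.cos(a),np.sin(a)]),p[2]]-p)/.3
    print(i,np.round(t,3),"wz",round(-i/24*100/180,3))
E
python3 arc.py
```

```text
3.15 [0.5991 0.2098 0.1759] [180.   -0.  120.2] q [-39.1  18.5  21.6  89.8  -7.   73.   13.7] F [-0.6  0.6  0.3] 0.04176547889859874 0.0
[146.00363947 251.11391263] 0.09270741563250451
1 [-0.011 -0.021 -0.   ] wz -0.023
2 [-0.024 -0.041 -0.   ] wz -0.046
3 [-0.038 -0.06  -0.   ] wz -0.069
4 [-0.053 -0.077 -0.   ] wz -0.093
5 [-0.07  -0.094 -0.   ] wz -0.116
6 [-0.088 -0.109 -0.   ] wz -0.139
7 [-0.108 -0.123 -0.   ] wz -0.162
8 [-0.128 -0.135 -0.   ] wz -0.185
9 [-0.149 -0.146 -0.   ] wz -0.208
10 [-0.171 -0.155 -0.   ] wz -0.231
11 [-0.193 -0.162 -0.   ] wz -0.255
12 [-0.216 -0.168 -0.   ] wz -0.278
13 [-0.239 -0.172 -0.   ] wz -0.301
14 [-0.263 -0.174 -0.   ] wz -0.324
15 [-0.286 -0.174 -0.   ] wz -0.347
16 [-0.31  -0.173 -0.   ] wz -0.37
17 [-0.333 -0.169 -0.   ] wz -0.394
18 [-0.356 -0.164 -0.   ] wz -0.417
19 [-0.379 -0.157 -0.   ] wz -0.44
20 [-0.401 -0.149 -0.   ] wz -0.463
21 [-0.422 -0.139 -0.   ] wz -0.486
22 [-0.443 -0.127 -0.   ] wz -0.509
23 [-0.462 -0.114 -0.   ] wz -0.532
24 [-0.481 -0.099 -0.   ] wz -0.556
```

servo_tool(series=[[[0, 0, 0, 0, 0, 0, 0], [0, 0, 0, 0, 0, 0, 0], [0, 0, 0, 0, 0, 0, 0], [0, 0, 0, 0, 0, 0, 0], [0, 0, 0, 0, 0, 0, 0], [0, 0, 0, 0, 0, 0, 0], [0, 0, 0, 0, 0, 0, 0], [0, 0, 0, 0, 0, 0, 0]]])

```text
time_s: 3.82
tool_pos: [0.5993, 0.2099, 0.1758]
tool_rot: [180.0, 0.0, 120.2]
force: [1.1, -0.5, -1.3]
grip_width: 0.0154
grasp_force: 8.0
```

```bash
python3 arc.py
```

```text
3.82 [0.5993 0.2099 0.1758] [180.    0.  120.2] q [-39.1  18.5  21.6  89.8  -7.   73.   13.8] F [ 1.1 -0.5 -1.3] 0.015378189590618842 7.999981460161507
[145.94056946 251.11391263] 0.09262698317636082
1 [-0.011 -0.021 -0.   ] wz -0.023
2 [-0.024 -0.041 -0.   ] wz -0.046
3 [-0.038 -0.06  -0.   ] wz -0.069
4 [-0.053 -0.078 -0.   ] wz -0.093
5 [-0.07  -0.094 -0.   ] wz -0.116
6 [-0.088 -0.109 -0.   ] wz -0.139
7 [-0.107 -0.123 -0.   ] wz -0.162
8 [-0.128 -0.135 -0.   ] wz -0.185
9 [-0.149 -0.146 -0.   ] wz -0.208
10 [-0.17  -0.155 -0.   ] wz -0.231
11 [-0.193 -0.163 -0.   ] wz -0.255
12 [-0.216 -0.168 -0.   ] wz -0.278
13 [-0.239 -0.172 -0.   ] wz -0.301
14 [-0.263 -0.174 -0.   ] wz -0.324
15 [-0.286 -0.174 -0.   ] wz -0.347
16 [-0.31  -0.173 -0.   ] wz -0.37
17 [-0.333 -0.17  -0.   ] wz -0.394
18 [-0.356 -0.165 -0.   ] wz -0.417
19 [-0.379 -0.158 -0.   ] wz -0.44
20 [-0.401 -0.149  0.   ] wz -0.463
21 [-0.422 -0.139  0.   ] wz -0.486
22 [-0.442 -0.127  0.   ] wz -0.509
23 [-0.462 -0.114  0.   ] wz -0.532
24 [-0.48  -0.099  0.   ] wz -0.556
```

servo_tool(series=[[[-0.011, -0.021, 0, 0, 0, -0.023, 0], [-0.024, -0.041, 0, 0, 0, -0.046, 0], [-0.038, -0.06, 0, 0, 0, -0.069, 0], [-0.053, -0.078, 0, 0, 0, -0.093, 0], [-0.07, -0.094, 0, 0, 0, -0.116, 0], [-0.088, -0.109, 0, 0, 0, -0.139, 0], [-0.107, -0.123, 0, 0, 0, -0.162, 0], [-0.128, -0.135, 0, 0, 0, -0.185, 0], [-0.149, -0.146, 0, 0, 0, -0.208, 0], [-0.17, -0.155, 0, 0, 0, -0.231, 0], [-0.193, -0.163, 0, 0, 0, -0.255, 0], [-0.216, -0.168, 0, 0, 0, -0.278, 0]]])

```text
time_s: 4.82
tool_pos: [0.5913, 0.1301, 0.1759]
tool_rot: [179.8, 0.4, 170.5]
force: [10.5, 5.0, -7.1]
grip_width: 0.0157
grasp_force: 8.0
```

```bash
sed -i 's/range(1,25)/range(2,25,2)/; s/i\/24\*100/i\/24*50/' arc.py; python3 arc.py
```

```text
4.82 [0.5913 0.1301 0.1759] [179.8   0.4 170.5] q [-29.8  14.3  17.6  94.5  -4.6  71.5  69.2] F [10.5  5.  -7.1] 0.01572628587412857 8.01241162698716
[-161.7577889   251.11391263] 0.08917785068007962
2 [-0.124 -0.124  0.   ] wz -0.023
4 [-0.297 -0.157  0.001] wz -0.046
6 [-0.458 -0.086  0.003] wz -0.069
8 [-0.551  0.064  0.004] wz -0.093
10 [-0.543  0.239  0.005] wz -0.116
12 [-0.437  0.38   0.005] wz -0.139
14 [-0.27   0.436  0.004] wz -0.162
16 [-0.101  0.388  0.002] wz -0.185
18 [0.011 0.253 0.001] wz -0.208
20 [0.028 0.078 0.   ] wz -0.231
22 [-0.057 -0.076  0.   ] wz -0.255
24 [-0.215 -0.155  0.001] wz -0.278
```

```bash
cat > arc2.py <<'E'
from p import *
p=np.array([.5883,.1286,p[2]]); R=Ro.from_euler("xyz",[180,0,170.2],degrees=True)
H=np.array([.681,.161]); 
k=p[:2]-H; a0=np.arctan2(k[1],k[0])%(2*np.pi); f=np.array([.624,.006])-H; a1=np.arctan2(f[1],f[0])%(2*np.pi)
print(np.degrees([a0,a1]))
for i in range(1,12):
    a=a0+(a1-a0)*i/11; t=R.inv().apply(np.r_[H+.095*np.array([np.cos(a),np.sin(a)]),p[2]]-p)/.3
    print(np.round(t,3),"wz",round(-i/11*50/180,3))
E
python3 arc2.py
```

```text
4.82 [0.5913 0.1301 0.1759] [179.8   0.4 170.5] q [-29.8  14.3  17.6  94.5  -4.6  71.5  69.2] F [10.5  5.  -7.1] 0.01572628587412857 8.01241162698716
[199.26526431 249.80940838]
[-0.023 -0.016 -0.   ] wz -0.025
[-0.037 -0.037 -0.   ] wz -0.051
[-0.054 -0.056 -0.   ] wz -0.076
[-0.072 -0.074 -0.   ] wz -0.101
[-0.091 -0.091 -0.   ] wz -0.126
[-0.112 -0.105 -0.   ] wz -0.152
[-0.134 -0.119 -0.   ] wz -0.177
[-0.156 -0.13  -0.   ] wz -0.202
[-0.18  -0.139 -0.   ] wz -0.227
[-0.204 -0.147 -0.   ] wz -0.253
[-0.229 -0.152 -0.   ] wz -0.278
```

servo_tool(series=[[[-0.023, -0.016, 0, 0, 0, -0.025, 0], [-0.037, -0.037, 0, 0, 0, -0.051, 0], [-0.054, -0.056, 0, 0, 0, -0.076, 0], [-0.072, -0.074, 0, 0, 0, -0.101, 0], [-0.091, -0.091, 0, 0, 0, -0.126, 0], [-0.112, -0.105, 0, 0, 0, -0.152, 0], [-0.134, -0.119, 0, 0, 0, -0.177, 0], [-0.156, -0.13, 0, 0, 0, -0.202, 0], [-0.18, -0.139, 0, 0, 0, -0.227, 0], [-0.204, -0.147, 0, 0, 0, -0.253, 0], [-0.229, -0.152, 0, 0, 0, -0.278, 0], [-0.229, -0.152, 0, 0, 0, -0.278, 0]]])

```text
time_s: 5.82
tool_pos: [0.6495, 0.0755, 0.1758]
tool_rot: [179.9, 0.3, -139.4]
force: [1.6, 5.4, -0.1]
grip_width: 0.0156
grasp_force: 8.0
```

servo_tool(series=[[[0, 0, 0, 0, 0, 0, 0], [0, 0, 0, 0, 0, 0, 0]]])

```text
time_s: 5.98
tool_pos: [0.6489, 0.0757, 0.1759]
tool_rot: [179.9, 0.3, -139.6]
force: [2.6, 5.5, -1.4]
grip_width: 0.0155
grasp_force: 8.0
```

Run:
```python
from p import *
from cell import eyes
c=eyes.read_camera("scene"); np.savez("scene1",**c); cv2.imwrite("pics/s1.png",cv2.resize(c["frame"][90:250,130:370,::-1],(780,520)))
c=eyes.read_camera("top"); np.savez("top1",**c)
P=cloud(c);V=c["frame"].max(2)
cv2.imwrite("pics/t1.png",cv2.resize(c["frame"][130:250,130:320,::-1],(760,480)))
```

```text
5.98 [0.6489 0.0757 0.1759] [ 179.9    0.3 -139.6] q [-19.2  20.1  13.2  86.9  -4.9  73.4 125. ] F [ 2.6  5.5 -1.4] 0.015505854568255999 7.998113388894126
```

View pics/s1.png

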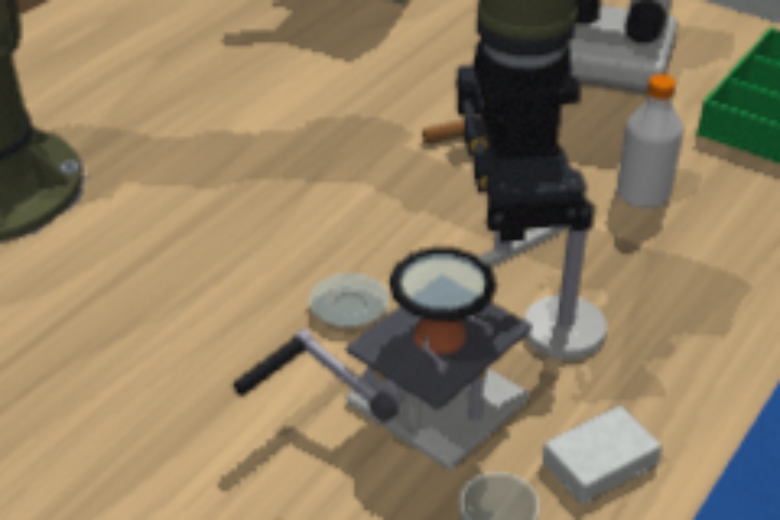

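Scene crop: lens ring at (443,283) appears over the platform, above the fossil (440,335). Measure its centre.

```bash
cat > lens.py <<'E'
from h import *
def lens(n):
    c=load(n); P=cloud(c); V=c["frame"].max(2)
    m=(c["depth"]>0)&(V<90)&(P[...,2]>.146)&(P[...,2]<.163)&(np.hypot(P[...,0]-.624,P[...,1]-.006)<.075)
    q=P[m][:,:2]; s,r=cv2.minEnclosingCircle(q.astype(np.float32)); 
    A=np.c_[2*q,np.ones(len(q))]; x=np.linalg.lstsq(A,(q**2).sum(1),rcond=None)[0]
    print(n,m.sum(),"enc",np.round(s,4),round(r,4),"fit",x[:2].round(4),np.sqrt(x[2]+x[0]**2+x[1]**2).round(4))
if __name__=="__main__":
    import sys
    for n in sys.argv[1:]: lens(n)
E
python3 lens.py scene1 top1
```

```text
scene1 226 enc [0.6312 0.0198] 0.0595 fit [0.6285 0.0092] 0.043
top1 331 enc [0.6253 0.0087] 0.0485 fit [0.6244 0.0074] 0.0415
```

Lens at about (0.625, 0.008), fossil (0.624, 0.006): centred. Release and rise.

servo_tool(series=[[[0, 0, 0, 0, 0, 0, 0.5], [0, 0, 0, 0, 0, 0, 0.5], [0, 0, 0, 0, 0, 0, 0.5], [0, 0, 0, 0, 0, 0, 0.5], [0, 0, 0, 0, 0, 0, 0.5], [0, 0, -0.1, 0, 0, 0, 0.5], [0, 0, -0.2, 0, 0, 0, 0.5], [0, 0, -0.3, 0, 0, 0, 0.5], [0, 0, -0.3, 0, 0, 0, 0.5], [0, 0, -0.3, 0, 0, 0, 0.5], [0, 0, -0.3, 0, 0, 0, 0.5], [0, 0, -0.3, 0, 0, 0, 0.5]]])

```text
time_s: 7.08
tool_pos: [0.6473, 0.0718, 0.2641]
tool_rot: [179.9, -0.1, -139.8]
force: [0.7, 0.7, -1.2]
grip_width: 0.0435
grasp_force: 0.0
```

Run:
```python
from p import *
from cell import eyes
for n in("scene","top"): c=eyes.read_camera(n); np.savez(n+"2",**c)
from lens import lens
lens("scene2"); lens("top2")
# grip from initial views
for n in("top","scene"):
    c=load(n);P=cloud(c);V=c["frame"].max(2)
    m=(V<85)&(abs(P[...,0]-.514)<.025)&(P[...,1]<-.068)&(P[...,1]>-.16)&(P[...,2]>.065)
    q=P[m]; print(n,np.median(q,0),np.percentile(q[:,2],95),q.min(0),q.max(0))
S=Ro.from_euler("z",-7,degrees=True)
for a in(.2,.25,.3): print(a,S.apply([-.1*np.cos(a),-.125,.055+.1*np.sin(a)])+[.624,.006,0])
go((.509,-.105,.26),83)
```

```text
7.08 [0.6473 0.0718 0.2641] [ 1.799e+02 -1.000e-01 -1.398e+02] q [-19.3  17.8  13.8  79.7  -4.2  83.1 124.6] F [ 0.7  0.7 -1.2] 0.04345501446880609 0.0
scene2 232 enc [0.6341 0.0177] 0.0586 fit [0.6283 0.0087] 0.0426
top2 344 enc [0.6246 0.0073] 0.0473 fit [0.6245 0.0075] 0.0416
top [ 0.51348011 -0.10239884  0.08089076] 0.08455315387332848 [ 0.5044747  -0.1376769   0.07254983] [ 0.52083896 -0.06987343  0.08562138]
scene [ 0.51680924 -0.10723039  0.08117791] 0.08410438980913923 [ 0.50438961 -0.14142641  0.06939068] [ 0.52630542 -0.06966173  0.08612941]
0.2 [ 0.5114902  -0.10612426  0.07486693]
0.25 [ 0.5125973 -0.1062602  0.0797404]
0.3 [ 0.51394478 -0.10642565  0.08455202]
[ 0.732 -0.152  0.015] wz 0.762
```

servo_tool(series=[[[0.1, -0.02, 0, 0, 0, 0.038, 1], [0.2, -0.04, 0, 0, 0, 0.076, 1], [0.3, -0.06, 0, 0, 0, 0.114, 1], [0.4, -0.08, 0, 0, 0, 0.152, 1], [0.5, -0.1, 0, 0, 0, 0.19, 1], [0.6, -0.12, 0, 0, 0, 0.228, 1], [0.7, -0.15, 0, 0, 0, 0.266, 1], [0.73, -0.152, 0, 0, 0, 0.304, 1], [0.73, -0.152, 0, 0, 0, 0.342, 1], [0.73, -0.152, 0, 0, 0, 0.38, 1], [0.73, -0.152, 0, 0, 0, 0.38, 1], [0.73, -0.152, 0, 0, 0, 0.38, 1]]])

```text
time_s: 8.18
tool_pos: [0.5101, -0.1043, 0.2652]
tool_rot: [-180.0, -0.1, 152.1]
force: [0.5, -0.4, 0.8]
grip_width: 0.0869
grasp_force: 0.0
```

servo_tool(series=[[[0, 0, 0, 0, 0, 0.382, 1], [0, 0, 0, 0, 0, 0.382, 1], [0, 0, 0, 0, 0, 0.382, 1], [0, 0, 0, 0, 0, 0.382, 1], [0, 0, 0, 0, 0, 0.382, 1], [0, 0, 0, 0, 0, 0.382, 1], [0, 0, 0, 0, 0, 0.382, 1], [0, 0, 0, 0, 0, 0.382, 1], [0, 0, 0, 0, 0, 0.382, 1], [0, 0, 0, 0, 0, 0.382, 1], [0, 0, 0, 0, 0, 0.382, 1], [0, 0, 0, 0, 0, 0.382, 1]]])

```text
time_s: 9.18
tool_pos: [0.5103, -0.1042, 0.2654]
tool_rot: [-180.0, 0.0, 83.4]
force: [0.0, 0.0, -1.2]
grip_width: 0.0867
grasp_force: 0.0
```

Run:
```python
from p import *
go((.513,-.106,.06),83)
from cell import eyes
c=eyes.read_camera("wrist"); cv2.imwrite("pics/w2.png",c["frame"][:,:,::-1])
M=np.linalg.inv(c["mount"])
for P in((.513,-.106,.078),(.624,.006,.098)):
    q=R.inv().apply(np.array(P)-p); x=M[:3,:3]@q+M[:3,3]
    th=np.arctan2(np.hypot(x[0],x[1]),x[2]); r=c["fx"]*th/np.hypot(x[0],x[1]); print("px",c["cx"]+r*x[0],c["cy"]+r*x[1])
```

```text
9.18 [ 0.5103 -0.1042  0.2654] [-180.     0.    83.4] q [-15.2   1.1  24.3  98.4  -0.4  80.7   2.5] F [ 0.   0.  -1.2] 0.08665909428333937 0.0
[-0.005  0.01   0.685] wz 0.002
px 262.9421155741613 170.92036413185124
px 350.1718995233731 68.15591719135338
```

View pics/w2.png

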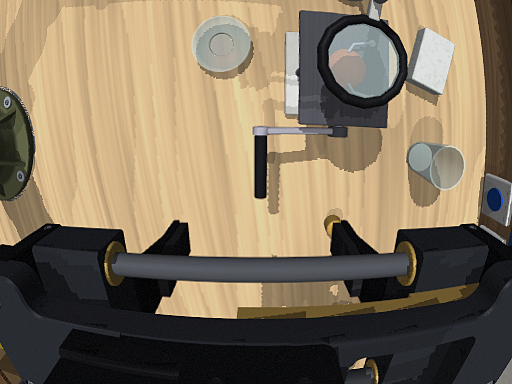

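Wrist picture: grip is vertical at (260,132–198), between the fingers and aligned; predicted hold point (263,171) lies on it. Lens ring (362,60) over the fossil. Descend and grip.

servo_tool(series=[[[0, 0.002, 0.12, 0, 0, 0, 1], [0, 0.002, 0.24, 0, 0, 0, 1], [0, 0.002, 0.36, 0, 0, 0, 1], [0, 0.002, 0.48, 0, 0, 0, 1], [0, 0.002, 0.58, 0, 0, 0, 1], [0, 0.002, 0.65, 0, 0, 0, 1], [0, 0.002, 0.685, 0, 0, 0, 1], [0, 0.002, 0.685, 0, 0, 0, 1], [0, 0.002, 0.685, 0, 0, 0, 0], [0, 0.002, 0.685, 0, 0, 0, 0], [0, 0.002, 0.685, 0, 0, 0, 0], [0, 0.002, 0.685, 0, 0, 0, 0]]], grip_force=30)

```text
time_s: 10.23
tool_pos: [0.5122, -0.1046, 0.0618]
tool_rot: [179.8, -0.0, 83.1]
force: [0.8, -0.6, -0.1]
grip_width: 0.0678
grasp_force: 0.0
```

servo_tool(series=[[[0, 0, 0, 0, 0, 0, 0], [0, 0, 0, 0, 0, 0, 0], [0, 0, 0, 0, 0, 0, 0], [0, 0, 0, 0, 0, 0, 0], [0, 0, 0, 0, 0, 0, 0], [0, 0, 0, 0, 0, 0, 0], [0, 0, 0, 0, 0, 0, 0], [0, 0, 0, 0, 0, 0, 0], [0, 0, 0, 0, 0, 0, 0], [0, 0, 0, 0, 0, 0, 0]]])

```text
time_s: 11.07
tool_pos: [0.5106, -0.1044, 0.0601]
tool_rot: [-180.0, -0.0, 83.1]
force: [-1.8, 0.2, -0.4]
grip_width: 0.015
grasp_force: 30.0
```

```bash
cat > lev.py <<'E'
from p import *
import sys
S=Ro.from_euler("z",-7,degrees=True)
a0=float(sys.argv[1]); a1=float(sys.argv[2]); n=11
g=lambda a:S.apply([-.1*np.cos(a),0,.1*np.sin(a)])
for i in range(1,n+1): print(np.round(R.inv().apply(g(a0+(a1-a0)*i/n)-g(a0))/.3,3))
E
python3 lev.py .22 .9
```

```text
11.07 [ 0.5106 -0.1044  0.0601] [-180.    -0.    83.1] q [-13.5  11.6  24.3 112.6  -5.7  57.    6.6] F [-1.8  0.2 -0.4] 0.015007257639257126 29.999628961086273
[-0.     0.005 -0.02 ]
[-0.     0.011 -0.04 ]
[-0.     0.019 -0.059]
[-0.     0.028 -0.077]
[-0.     0.037 -0.096]
[-0.     0.048 -0.113]
[-0.    0.06 -0.13]
[-0.     0.073 -0.146]
[-0.     0.087 -0.161]
[-0.     0.102 -0.175]
[-0.     0.118 -0.188]
```

Gripped. Raise the lever halfway along its arc.

servo_tool(series=[[[0, 0.005, -0.02, 0, 0, 0, 0], [0, 0.011, -0.04, 0, 0, 0, 0], [0, 0.019, -0.059, 0, 0, 0, 0], [0, 0.028, -0.077, 0, 0, 0, 0], [0, 0.037, -0.096, 0, 0, 0, 0], [0, 0.048, -0.113, 0, 0, 0, 0], [0, 0.06, -0.13, 0, 0, 0, 0], [0, 0.073, -0.146, 0, 0, 0, 0], [0, 0.087, -0.161, 0, 0, 0, 0], [0, 0.102, -0.175, 0, 0, 0, 0], [0, 0.118, -0.188, 0, 0, 0, 0], [0, 0.118, -0.188, 0, 0, 0, 0]]])

```text
time_s: 12.07
tool_pos: [0.5394, -0.1081, 0.1171]
tool_rot: [-179.1, -0.1, 83.1]
force: [-21.8, 3.4, 13.3]
grip_width: 0.015
grasp_force: 30.0
```

```bash
python3 lev.py .9 1.571
python3 - <<'E'
from h import *
from cell import eyes
c=eyes.read_camera("scene"); np.savez("scene3",**c); cv2.imwrite("pics/s3.png",cv2.resize(c["frame"][110:250,150:360,::-1],(780,520)))
E
```

```text
12.07 [ 0.5394 -0.1081  0.1171] [-1.791e+02 -1.000e-01  8.310e+01] q [-13.4  11.9  24.7 105.   -5.5  65.3   6.3] F [-21.8   3.4  13.3] 0.015045028906072386 30.00460982322693
[-0.     0.016 -0.012]
[-0.     0.033 -0.024]
[-0.     0.05  -0.034]
[-0.     0.069 -0.043]
[-0.     0.087 -0.052]
[-0.     0.106 -0.059]
[-0.     0.126 -0.064]
[-0.     0.145 -0.069]
[-0.     0.166 -0.073]
[-0.     0.186 -0.075]
[-0.     0.206 -0.076]
```

View pics/s3.png

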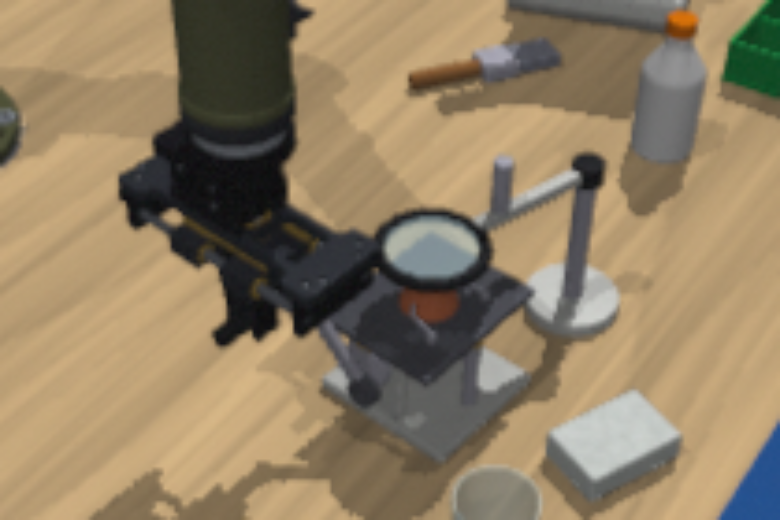

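Scene crop: gripper holds the grip at (250,320), lever arm raised from hub (362,388), platform up, lens still over the fossil. Bit of radial strain; corrected arc to upright.

servo_tool(series=[[[0, 0.016, -0.015, 0, 0, 0, 0], [0, 0.033, -0.029, 0, 0, 0, 0], [0, 0.051, -0.042, 0, 0, 0, 0], [0, 0.07, -0.054, 0, 0, 0, 0], [0, 0.089, -0.064, 0, 0, 0, 0], [0, 0.109, -0.072, 0, 0, 0, 0], [0, 0.129, -0.079, 0, 0, 0, 0], [0, 0.15, -0.085, 0, 0, 0, 0], [0, 0.171, -0.089, 0, 0, 0, 0], [0, 0.193, -0.091, 0, 0, 0, 0], [0, 0.214, -0.092, 0, 0, 0, 0], [0, 0.214, -0.092, 0, 0, 0, 0]]])

```text
time_s: 13.12
tool_pos: [0.6092, -0.1176, 0.1472]
tool_rot: [-179.9, 0.0, 83.1]
force: [-9.9, 0.7, 9.6]
grip_width: 0.0154
grasp_force: 30.0
```

servo_tool(series=[[[0, 0, 0, 0, 0, 0, 0], [0, 0, 0, 0, 0, 0, 0], [0, 0, 0, 0, 0, 0, 0], [0, 0, 0, 0, 0, 0, 0]]])

```text
time_s: 13.45
tool_pos: [0.6092, -0.1175, 0.1472]
tool_rot: [-180.0, 0.0, 83.1]
force: [-9.8, -0.7, 7.2]
grip_width: 0.015
grasp_force: 30.0
```

Run:
```python
from p import *
S=Ro.from_euler("z",-7,degrees=True); print("stand frame TCP",S.inv().apply(p-[.624,.006,0]))
from cell import eyes
from lens import lens
for n in("scene","top"): c=eyes.read_camera(n); np.savez(n+"4",**c); lens(n+"4")
c=load("scene4"); cv2.imwrite("pics/s4.png",cv2.resize(c["frame"][110:250,150:360,::-1],(780,520)))
```

```text
13.45 [ 0.6092 -0.1175  0.1472] [-180.     0.    83.1] q [-11.8  18.3  24.7  94.   -8.   69.6   7.7] F [-9.8 -0.7  7.2] 0.0150324596318543 30.002546310424805
stand frame TCP [ 0.00036426 -0.12439078  0.14718938]
scene4 131 enc [0.6358 0.0246] 0.0526 fit [0.6317 0.0162] 0.0393
top4 353 enc [0.6278 0.0138] 0.0539 fit [0.6247 0.008 ] 0.0418
```

View pics/s4.png

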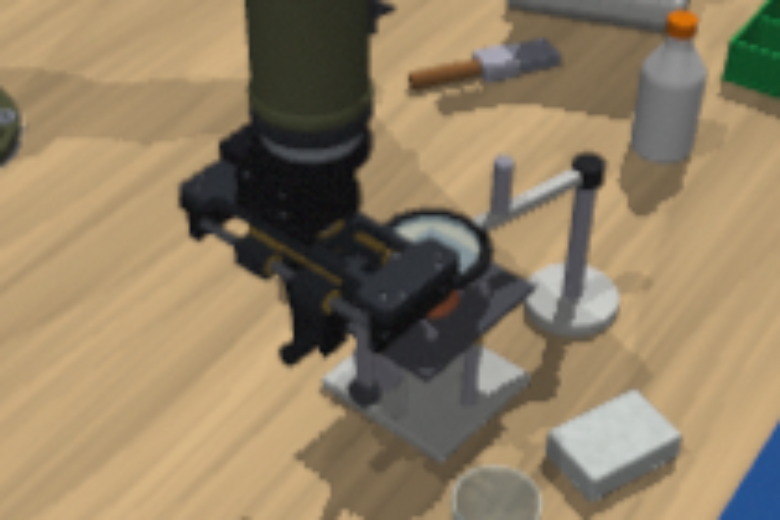

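Scene crop: the lever stands upright over its hub (365,390), still held; platform raised, lens over the fossil. The TCP is 0.4 mm from the upright plane, and the pads hold with 30 N. Handing in.

```bash
python3 -c "
from cell import env
print(env.sign_off())"
```

```text
the job is handed in; nothing more can be done
None
```

I handed the job in at about 13.6 s: by my last measurements the lens was about 2 mm from the fossil's centre and the lever upright, gripped at 30 N, with no bystander touched; the sign-off returned no verdict.

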